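Close the rectangular glass-press mould with its cover

TASK

Pick up the rectangular metal cover by its wooden handle and set it down, without dropping or slamming it, on top of the open rectangular mould, lying flat with its edges lined up with the mould's edges all round. Let go of it, and leave the round cover where it lies.

Things in the scene. Friction and masses are not known exactly. Their poses are not given: they have to be found in the camera images.
- cover_grip (a point): Rectangular cover: loose aluminium plate 120 (x) x 90 (y) x 10 mm, 0.3 to 0.5 kg, flat on the bench, with a pale wooden handle bar above it, 80 mm long (x), 16 wide (y), 16 high, on two dark 10 mm posts 32 mm either side of its middle. This point: the bar's centre, over the plate's centre, 48 mm above its underside; 30 mm free under the bar. z up. Fits either end round.
- mould: Rectangular mould: heavy dark steel block, open at the top; it does not shift. 120 mm (x) by 90 mm (y), 55 mm high, walls 20 mm thick around the cavity, flat rim without recess. Origin at the centre of its underside, on the bench; z up. With the cover in place its handle bar's centre is 103 mm above this origin.
- round_cover_grip (a point): The round cover, not to be used: a loose aluminium disc 120 mm in diameter, 10 mm thick, with the same wooden handle bar. This point is the centre of its bar, 48 mm above the disc's underside; x along the bar, z up.
- round_mould: The round mould, not to be used: a heavy dark steel ring-shaped pot, 120 mm in diameter, 55 mm high, with a round cavity of 80 mm. It does not shift. Origin at the centre of its underside, z up.
Mind the look-alikes: they are no part of the job. Leave any blue, purple or yellow look-alike of the part that bears cover_grip alone.

How it is judged:
At the end, for the whole second after the job is handed in: The rectangular cover rests flat (under 0.05 rad) on the rectangular mould's rim, handle centre 98 to 106 mm above the mould's underside, centred within 12 mm, long sides within 10 degrees, released and at rest; the round cover is within 30 mm of where it lay (horizontal distance between cover_grip and mould below 0.012 m and angle between the x axis of cover_grip and the x axis of mould, either way round below 0.175 rad and angle between cover_grip's own z axis and vertical below 0.05 rad and z of cover_grip in the frame of mould between 0.098 and 0.106 m and linear speed of cover below 0.02 m/s and distance of round_cover_grip from where it was at the start of the episode below 0.03 m); the robot touches nothing.
It fails at once if the cover drops or slams onto the mould: faster than 0.5 m/s within 22 mm above its rim (a fall of about 20 mm or more) (horizontal distance between cover_grip and mould below 0.06 m and z of cover_grip in the frame of mould below 0.125 m and linear speed of cover above 0.5 m/s).
It fails at once if the round cover is moved more than 30 mm from where it lay (distance of round_cover_grip from where it was at the start of the episode above 0.03 m).
It also fails if it takes over 37 s, if anything falls off the work surface, if the arm or the gripper's body presses on something with over 40 N, if the wrist force passes 120 N, or if a joint passes its speed limit or range.

ROBOT

A 6-joint arm with a two-finger parallel gripper is mounted at the origin on the work surface. World frame = base frame: x ahead of the robot, y to its left, z up, the work surface at z = 0. Lengths are in m, angles in rad, forces in N, time in s.
With the tool pointing down it reaches from about 0.375 to 0.9 m from the base axis. Payload 3.1 kg.
Tool frame: the origin (TCP) lies at the very end of the fingers, on their centre line; the grasp point (between the pads) lies 19 mm behind it; y points along the fingers, z is the direction in which the jaws open and shut, and the axes are right-handed (so a half turn about y gives the same grasp; the last joint's range is limited). The gripper opens to 87 mm and grips with 3 to 60 N. Pads are 19 mm wide; open, the fingers measure 117 mm over their backs; the gripper's body (75 mm by 190 mm) begins 51 mm behind the grasp point.
Start: joints at [1.052, 0.527, 1.433, -0, 1.181, -0.178], TCP at [0.209, 0.589, 0.223] pointing down, gripper open.
Joint ranges: [-3.08, 3.08], [-0.75, 2.2], [0.22, 2.44], [-1.43, 4.57], [0, 2.65], [-2.85, 2.85]. Speed limits (rad/s): [2.79, 2.79, 3.14, 3.14, 3.14, 3.14].

INTERFACE

Orientations are given as [roll, pitch, yaw] about the fixed x, y, z axes, in that order (R = Rz(yaw) Ry(pitch) Rx(roll)).
In Python, from workcell import ctrl gives the robot as it stands.
- The arm moves only by the tool apply_moves, never from a script. Its argument "steps" is text: rows parted by semicolons, each of 7 numbers parted by spaces: the shift along the tool's x, y, z in units of 40 mm (1.0 is 40 mm), then the turn, a rotation vector about the tool's x, y, z in units of 5 degrees (1.0 is 5 degrees), then the finger opening in mm, from 0 to 87. A call has 1 to 5 rows; each row shifts and turns the pose as measured when the row begins, along the tool's axes as they then stand; what a row does not reach is not made up. A row lasts 1/12 s, in which the tool goes at most 41.7 mm and 7.16 degrees, less where a joint would pass 70% of its speed; a pose out of reach is approached as far as the arm can. A call is refused whole if a number of a shift passes 1 or a number of a turn 1, either way. A call with a gripper value outside its range is refused whole. The fingers move at their own pace and stop on an object; "force" is the grip in N (left out, the last holds). Time passes only in rows, so rows that do not move let the fingers close. It gives the time, the measured TCP pose, the force and the opening at its end, in the units of the state.
- ctrl.read_state(): the state, without advancing time (a new reading comes with each control period).
- ctrl.snapshot(name): name is "scene" or "side" or "wrist"; returns a dict with "frame" (384x512x3 uint8, blue, green, red), "fovy" (degrees; the focal length in pixels is half the picture's height over the tangent of half this angle, whatever the lens; pixels are square), "cx", "cy" (the principal point, pixels), "camera_from_world" (4x4, takes a point from world to camera coordinates). Camera axes: x right, y up, looking along -z (the intrinsics and any distortion apply to the point x, -y, -z); pixel columns grow to the right and rows downward; lengths in m; the calibration is good to about 2 mm. A picture is of the moment at which its call begins. There is no depth.
- ctrl.close_job(): hands the job in, once; it reports no verdict.
The state is a dict: "clock": time; "joint_positions": joint angles; "dq": joint speeds; "joint_torque": joint torques, N m; "tcp_pos": TCP position; "ee_rot": TCP orientation; "contact_force": force on the tool from outside, world axes, zero at the start; "ft_torque": the same for the moment, N m; "opening": opening from 0.0 (shut) to 1.0 (fully open).
Only numpy, scipy, OpenCV 4.12 (cv2) and the standard library are available. Lean on these libraries where they do the work, as an engineer would, in place of code of your own. Each camera call takes 0.05 s, during which the arm holds its last target.

## Working session

There is one attempt and no reset: what is moved stays moved. The work goes in short steps, Python scripts to look and compute and a tool call to move; the robot and the scene stay as the last step left them, time stands still between calls to the robot, and variables do not carry over. Pictures are saved under pics/ and viewed, and the job is handed in when it is done.

Besides the shell and the picture viewer there is one more tool, called as name(argument=value, ...), one argument or row to a line, values as JSON. apply_moves: Moves the arm, as the interface text tells. Its arguments: {"type":"object","properties":{"steps":{"type":"string"},"force":{"type":"number"}},"required":["steps"]}

```bash
mkdir -p pics; python3 - <<'E'
from workcell import ctrl
import cv2
s=ctrl.read_state();print(s)
for n in ["scene","side","wrist"]:
    d=ctrl.snapshot(n);cv2.imwrite(f"pics/{n}0.png",d["frame"]);print(n,d["fovy"],d["cx"],d["cy"],d["camera_from_world"].tolist() if hasattr(d["camera_from_world"],'tolist') else d["camera_from_world"],[k for k in d])
E
```

```text
{'clock': 0.0, 'joint_positions': array([ 1.05149573e+00,  5.28465637e-01,  1.43388658e+00, -9.92481444e-05,
        1.18140709e+00, -1.78504731e-01]), 'dq': array([-1.16491749e-03,  1.69581321e-03,  3.74855121e-04,  5.73128530e-05,
        5.47102882e-04, -1.99854831e-03]), 'joint_torque': array([ 1.00039630e-03, -4.40045929e+01, -1.76590794e+01,  6.34349557e-02,
        5.81026229e-02, -1.45355639e-04]), 'tcp_pos': array([0.20853037, 0.58840798, 0.22157697]), 'ee_rot': array([-1.57294484e+00,  2.94426764e-04, -3.40758410e-01]), 'contact_force': array([-0.48299369, -0.48586517, -0.30996181]), 'ft_torque': array([ 0.03923584, -0.03818371,  0.00213753]), 'opening': 1.0043373046876634}
scene 42.47792577832626 259.7961715290802 193.41192977139517 [[0.6851246352493451, 0.7284128838515002, -0.0043479666044052906, -0.2989080684495606], [-0.5061747635248386, 0.48036916323364226, 0.7162629236424178, 0.18815858421940926], [0.5238237708858065, -0.48852854333534224, 0.697816966977461, -1.6269706352815183], [0.0, 0.0, 0.0, 1.0]] ['frame', 'fovy', 'cx', 'cy', 'camera_from_world']
side 49.707593836361404 248.19834542691126 197.61808245291107 [[0.7739137367844554, -0.6332884180320171, 0.0018186816175272272, -0.36467655540158017], [0.4351036816548609, 0.5338032301795672, 0.7250785458557203, -0.2238856115298486], [-0.46015466337602856, -0.5603569318178955, 0.6886637748109949, -0.9989620811721303], [0.0, 0.0, 0.0, 1.0]] ['frame', 'fovy', 'cx', 'cy', 'camera_from_world']
wrist 62.34921596675073 258.01901608865296 192.4862631712531 [[0.3339792911198029, 0.9425797749702953, -0.0010958649840476348, -0.6268209415738727], [-0.9142469011284603, 0.3236569012386407, -0.24371871913665094, 0.031667979212829864], [-0.22936965117496008, 0.08239889621560573, 0.9698453407746663, -0.38936015209897323], [0.0, 0.0, 0.0, 1.0]] ['frame', 'fovy', 'cx', 'cy', 'camera_from_world']
```

View pics/scene0.png

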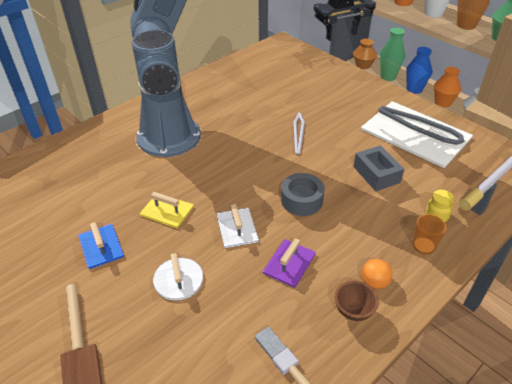

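View pics/side0.png

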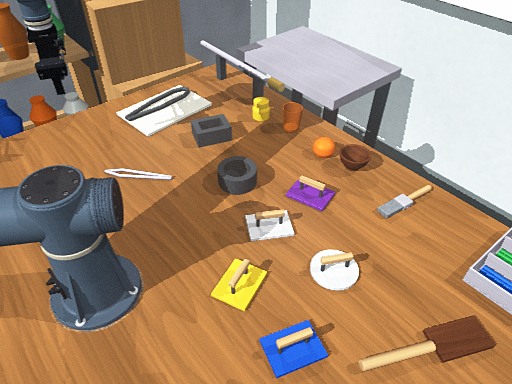

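View pics/wrist0.png

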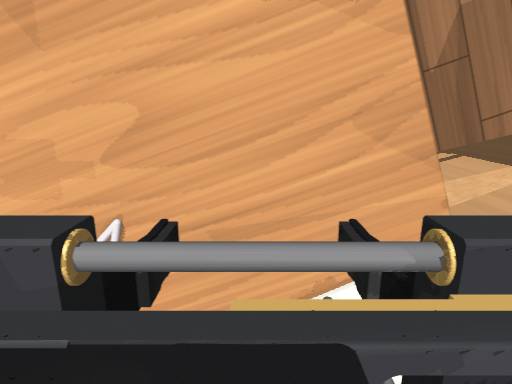

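The silver rectangular cover is at about (238,226) in scene and (270,225) in side. The rectangular mould is at (379,168) and (211,130). I'll enlarge both.

```bash
python3 - <<'E'
import cv2,numpy as np
def crop(n,x,y,w,h,k=8):
    im=cv2.imread(f"pics/{n}0.png")[y:y+h,x:x+w]
    im=cv2.resize(im,None,fx=k,fy=k,interpolation=cv2.INTER_CUBIC)
    for i in range(0,w,10):
        cv2.putText(im,str(x+i),(i*k,10),0,.35,(0,0,255),1);cv2.line(im,(i*k,0),(i*k,h*k),(0,0,255) if 0 else (120,120,120),1)
    for i in range(0,h,10):
        cv2.putText(im,str(y+i),(0,i*k+10),0,.35,(0,0,255),1);cv2.line(im,(0,i*k),(w*k,i*k),(120,120,120),1)
    return im
a=crop("scene",210,195,55,60,7);b=crop("scene",350,140,57,60,7)
cv2.imwrite("pics/c1.png",np.hstack([a,b]))
a=crop("side",240,200,60,50,6);b=crop("side",185,105,55,50,6)
cv2.imwrite("pics/c2.png",np.hstack([a,b]))
E
```

```text
(no output)
```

View pics/c1.png

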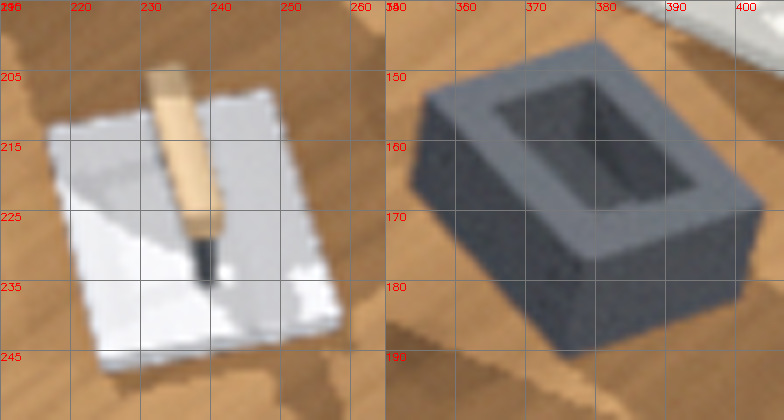

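View pics/c2.png

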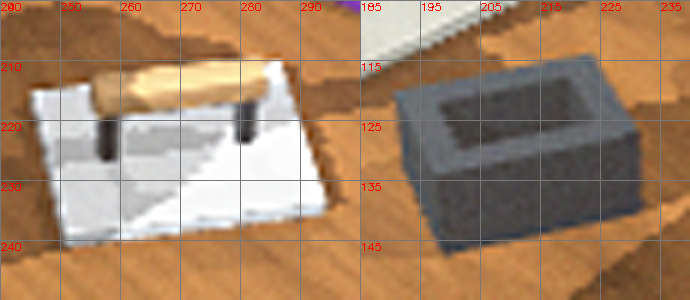

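```bash
cat > h.py <<'E'
import numpy as np, json
from scipy.optimize import least_squares
from workcell import ctrl
def cams():
    return {n:ctrl.snapshot(n) for n in ("scene","side")}
def proj(c,P):
    T=np.array(c["camera_from_world"]);p=np.atleast_2d(P)@T[:3,:3].T+T[:3,3]
    f=192/np.tan(np.radians(c["fovy"])/2)
    return np.c_[c["cx"]+f*p[:,0]/-p[:,2], c["cy"]-f*p[:,1]/-p[:,2]]
def tri(cs,us):
    r=least_squares(lambda P:np.concatenate([proj(c,P)[0]-u for c,u in zip(cs,us)]),[.5,0,.05])
    return r.x,np.sqrt((r.fun**2).mean())
def rect(L,W):return np.array([[-L,-W],[L,-W],[L,W],[-L,W]])/2
def fitrect(obs,L,W,x0,z=None):
    # obs: list (cam, 4 px), corner order matched by caller
    def pts(q):
        c,s=np.cos(q[2]),np.sin(q[2]);R=np.array([[c,-s],[s,c]])
        return np.c_[rect(L,W)@R.T+q[:2],np.full(4,q[3] if z is None else z)]
    r=least_squares(lambda q:np.concatenate([(proj(c,pts(q))-u).ravel() for c,u in obs]),x0)
    return r.x,np.sqrt((r.fun**2).mean())
E
python3 - <<'E'
from h import *
c=cams();S,D=c["scene"],c["side"]
def go(name,s,d):
    P=[]
    for u in s:
        # match best side corner
        best=min((tri((S,D),(np.array(u),np.array(v))) for v in d),key=lambda t:t[1]);
        P.append(best[0]);print(name,u,best[0].round(4),round(best[1],2))
    P=np.array(P);print(" centre",P.mean(0).round(4),"sides",[round(np.linalg.norm(P[i]-P[(i+1)%4]),4) for i in range(4)],[round(np.degrees(np.arctan2(*(P[(i+1)%4]-P[i])[[1,0]])),1) for i in range(4)])
ps=[(216.5,213),(248.5,207.7),(258.7,239.5),(224.5,245.5)]; pd=[(245,215.5),(285.5,210),(293.5,233.5),(251,239)]
ms=[(356,153.5),(380,145.8),(404,169),(379,177.3)]; md=[(191,120.5),(223.5,114.5),(231.5,127),(198,134.3)]
go("plate",ps,pd);go("mould",ms,md)
E
```

```text
plate (216.5, 213) [ 0.3854 -0.1161  0.0117] 0.13
plate (248.5, 207.7) [ 0.4292 -0.0368  0.0092] 0.1
plate (258.7, 239.5) [ 0.5326 -0.094   0.0087] 0.18
plate (224.5, 245.5) [ 0.4875 -0.1735  0.01  ] 0.07
 centre [ 0.4587 -0.1051  0.0099] sides [np.float64(0.0907), np.float64(0.1183), np.float64(0.0914), np.float64(0.1171)] [np.float64(61.1), np.float64(-29.0), np.float64(-119.6), np.float64(150.7)]
mould (356, 153.5) [0.5164 0.319  0.0545] 0.03
mould (380, 145.8) [0.5435 0.4007 0.0551] 0.14
mould (404, 169) [0.6557 0.3643 0.0539] 0.14
mould (379, 177.3) [0.6284 0.2822 0.0553] 0.09
 centre [0.586  0.3416 0.0547] sides [np.float64(0.0861), np.float64(0.118), np.float64(0.0865), np.float64(0.1179)] [np.float64(71.7), np.float64(-18.0), np.float64(-108.4), np.float64(161.8)]
```

```bash
cat >> h.py <<'E'
from scipy.spatial.transform import Rotation as Ro
def rem(x,y,z,yawdeg):
    s=ctrl.read_state();R=Ro.from_euler('xyz',s["ee_rot"])
    d=R.inv().apply(np.array([x,y,z])-s["tcp_pos"])/.04
    T=Ro.from_euler('xyz',[-np.pi/2,0,np.radians(yawdeg)])
    w=np.degrees((R.inv()*T).as_rotvec())/5
    print("t",round(s["clock"],2),"pos",s["tcp_pos"].round(4),"rpy deg",np.degrees(s["ee_rot"]).round(2),"F",s["contact_force"].round(1),"open",round(s["opening"]*87,1))
    print("shift units",d.round(2),"turn units",w.round(2),"norm mm",round(np.linalg.norm(d)*40,1))
E
python3 - <<'E'
from h import *
import cv2
c=cams()
def bar(cx,cy,yaw,z):
    a=np.radians(yaw);u=np.array([np.cos(a),np.sin(a),0]);v=np.array([-u[1],u[0],0]);w=np.array([0,0,1])
    return np.array([[cx,cy,z]+i*.04*u+j*.008*v+k*.008*w for i in(-1,1) for j in(-1,1) for k in(-1,1)])
P=bar(.4587,-.1051,-29.2,.048)
out=[]
for n,(x,y,w,h) in {"scene":(210,195,55,60),"side":(240,200,55,60)}.items():
    im=cv2.resize(c[n]["frame"][y:y+h,x:x+w],None,fx=7,fy=7,interpolation=cv2.INTER_CUBIC)
    for p in proj(c[n],P): cv2.circle(im,tuple(int(round(q)) for q in (p+.5-[x,y])*7),3,(0,0,255),1)
    out.append(im)
cv2.imwrite("pics/bar.png",np.hstack(out))
# rough neighbours: round mould rim centre
print(tri((c["scene"],c["side"]),(np.array([303,187.]),np.array([237,167.]))))
rem(.459,-.105,.12,-29.2)
E
```

```text
(array([0.50836918, 0.0976243 , 0.05734763]), np.float64(0.31872023107483216))
t 0.35 pos [0.2088 0.5889 0.2223] rpy deg [-90.03   0.   -19.53] F [-0.3 -0.4 -0.4] open 87.4
shift units [ 11.69   2.56 -14.26] turn units [ 0.01  1.93 -0.  ] norm mm 744.7
```

View pics/bar.png

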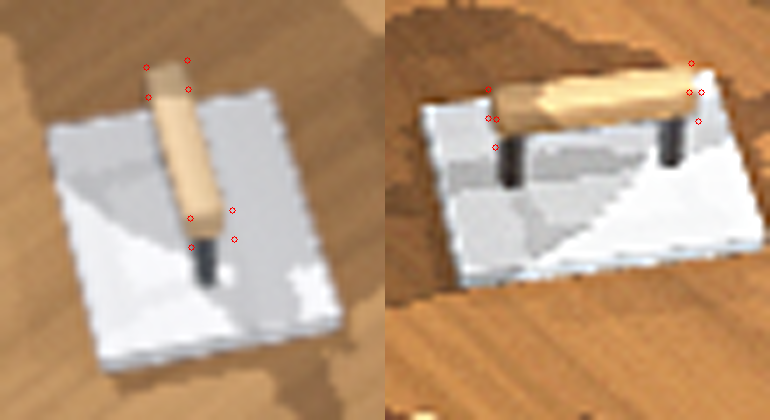

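The bar shows where expected, at about (236,216) in scene and (270,215) in side, to within about 1 px. Moving above it.

apply_moves(
  steps="0.6 0 -0.77 0 0 0 87;0.6 0 -0.77 0 0 0 87;0.6 0 -0.77 0 0 0 87;0.6 0 -0.77 0 0 0 87;0.6 0 -0.77 0 0 0 87",
)

```text
clock: 0.77
tcp_pos: [0.2713, 0.4063, 0.2211]
ee_rot: [-1.562, -0.001, -0.329]
contact_force: [0.5, -0.4, 0.1]
opening: 0.996
```

apply_moves(
  steps="0.6 0 -0.77 0 0 0 87;0.6 0 -0.77 0 0 0 87;0.6 0 -0.77 0 0 0 87;0.6 0 -0.77 0 0 0 87;0.6 0 -0.77 0 0 0 87",
)

```text
clock: 1.18
tcp_pos: [0.3365, 0.2138, 0.2209]
ee_rot: [-1.559, -0.004, -0.325]
contact_force: [1.7, -0.5, -0.4]
opening: 1.001
```

apply_moves(
  steps="0.6 0 -0.77 0 0 0 87;0.6 0 -0.77 0 0 0 87;0.6 0 -0.77 0 0 0 87;0.6 0 -0.77 0 0 0 87",
)

```text
clock: 1.52
tcp_pos: [0.3898, 0.0591, 0.2213]
ee_rot: [-1.557, -0.009, -0.324]
contact_force: [0.2, 0.8, 0.4]
opening: 0.996
```

```bash
python3 -c "
from h import *
rem(.459,-.105,.12,-29.2)"
```

```text
t 1.52 pos [0.3898 0.0591 0.2213] rpy deg [-89.2   -0.5  -18.56] F [0.2 0.8 0.4] open 86.7
shift units [ 2.92  2.51 -3.37] turn units [-0.17  2.13  0.08] norm mm 204.9
```

apply_moves(
  steps="0.6 0 -0.7 0 0.5 0 87;0.6 0 -0.7 0 0.5 0 87;0.6 0 -0.6 0 0.5 0 87;0.5 0.3 -0.6 0 0.4 0 87;0.3 0.3 -0.4 -0.1 0.2 0 87",
)

```text
clock: 1.93
tcp_pos: [0.445, -0.1058, 0.2]
ee_rot: [-1.563, -0.021, -0.522]
contact_force: [0.7, 0.0, 0.6]
opening: 0.997
```

```bash
python3 -c "
from h import *
import cv2
d=ctrl.snapshot('wrist');cv2.imwrite('pics/w1.png',d['frame'])
rem(.459,-.105,.12,-29.2)"
```

```text
t 1.98 pos [ 0.4456 -0.1082  0.1983] rpy deg [-89.68  -1.2  -29.99] F [ 1.2 -1.8 -0.7] open 87.1
shift units [0.21 1.96 0.23] turn units [-0.06 -0.16  0.24] norm mm 79.5
```

View pics/w1.png

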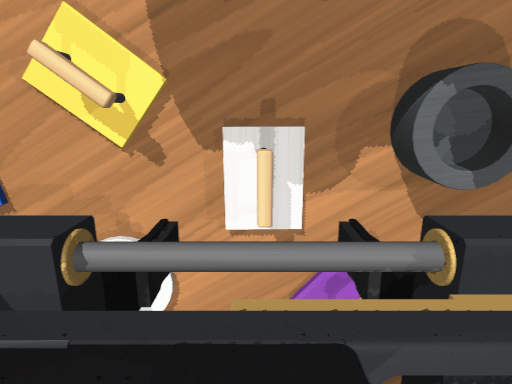

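The wrist view shows the plate with corners at (223,127), (304,126), (303,229) and (223,229), and the bar from (264,150) to (264,227). I'll cross-check it against the model.

```bash
python3 - <<'E'
from h import *
import cv2
d=ctrl.snapshot('wrist')
im=d["frame"]; cv2.imwrite('pics/w2.png',cv2.resize(im[110:245,205:325],None,fx=4.4,fy=4.4,interpolation=cv2.INTER_CUBIC))
def P(q,z,L=.12,W=.09):
    a=np.radians(q[2]);R=np.array([[np.cos(a),-np.sin(a)],[np.sin(a),np.cos(a)]])
    return np.c_[rect(L,W)@R.T+q[:2],np.full(4,z)]
q=[.4587,-.1051,-29.2]
print(proj(d,P(q,.01)).round(1)); print(proj(d,P(q,.048,.08,.016)).round(1))
rem(.459,-.105,.029,-29.2)
E
```

```text
[[220.1 123.5]
 [224.7 227.6]
 [301.1 226.4]
 [303.6 122.3]]
[[254.6 145.9]
 [255.8 222.6]
 [271.1 222.4]
 [270.9 145.7]]
t 2.03 pos [ 0.4442 -0.1052  0.1987] rpy deg [-89.57  -0.98 -29.95] F [0.5 0.7 0.6] open 86.8
shift units [0.25 4.25 0.16] turn units [-0.09 -0.15  0.2 ] norm mm 170.3
```

View pics/w2.png

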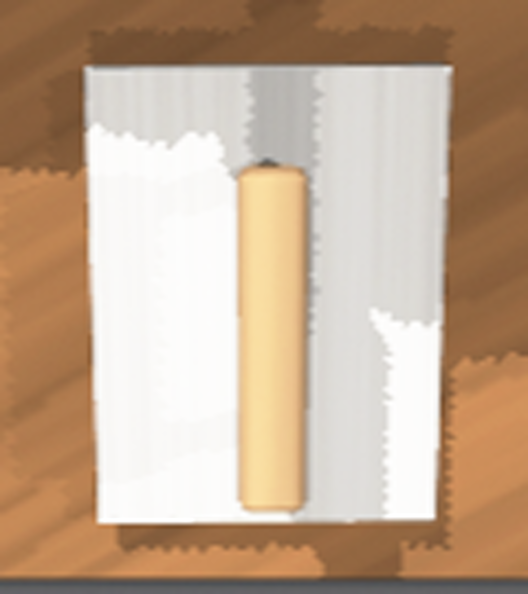

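```bash
python3 - <<'E'
from h import *
d=ctrl.snapshot('wrist')
u=np.array([[224.3,125.2],[227.3,228.7],[304,228.3],[307.3,125.2]])-.5
r=fitrect([(d,u)],.12,.09,[.459,-.105,-.51],.01);print(r,np.degrees(r[0][2]))
E
```

```text
(array([ 0.45993387, -0.09950438, -0.51919938]), np.float64(0.2506046893691339)) -29.747932939650198
```

apply_moves(
  steps="0.1 0.8 0.1 0 -0.1 0.2 87;0.1 0.8 0.1 0 0 0 87;0.1 0.6 0 0 0 0 87;0 0.2 0 0 0 0 87;0 0.1 0 0 0 0 87",
)

```text
clock: 2.5
tcp_pos: [0.4602, -0.0976, 0.1005]
ee_rot: [-1.56, -0.004, -0.507]
contact_force: [0.0, 0.1, 0.2]
opening: 1.001
```

```bash
python3 - <<'E'
from h import *
import cv2
d=ctrl.snapshot('wrist');cv2.imwrite('pics/w3.png',d['frame'])
print(proj(d,[[.459,-.103,.048],[.459,-.103,.056]]))
rem(.459,-.103,.029,-29.5)
E
```

```text
[[245.39285637 208.83412293]
 [245.07460143 212.31616176]]
t 2.55 pos [ 0.4599 -0.0974  0.1003] rpy deg [-89.4   -0.2  -29.08] F [-0.3  0.1  0.2] open 87.1
shift units [ 0.04  1.78 -0.15] turn units [-0.12  0.08  0.04] norm mm 71.5
```

View pics/w3.png

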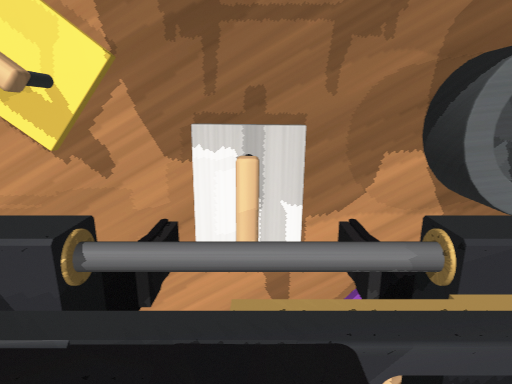

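The bar is at x≈248 between fingers centred at about 258, so I'll go −z by about 5 mm while descending.

apply_moves(
  steps="0 0.5 -0.1 -0.1 0 0 60;0 0.5 0 0 0 0 60;0 0.4 0 0 0 0 60;0 0.2 0 0 0 0 60;0 0 0 0 0 0 60",
)

```text
clock: 2.97
tcp_pos: [0.4616, -0.0995, 0.0409]
ee_rot: [-1.568, -0.015, -0.503]
contact_force: [0.8, 0.0, -0.0]
opening: 0.734
```

```bash
python3 - <<'E'
from h import *
import cv2
d=ctrl.snapshot('side');cv2.imwrite('pics/s3.png',cv2.resize(d['frame'][130:270,180:360],None,fx=4,fy=4))
rem(.459,-.102,.029,-29.5)
E
```

```text
t 3.02 pos [ 0.4619 -0.0996  0.0415] rpy deg [-89.86  -0.89 -28.79] F [-0.2 -0.1  0.3] open 62.3
shift units [-0.04  0.31 -0.09] turn units [-0.03  0.14  0.18] norm mm 13.1
```

View pics/s3.png

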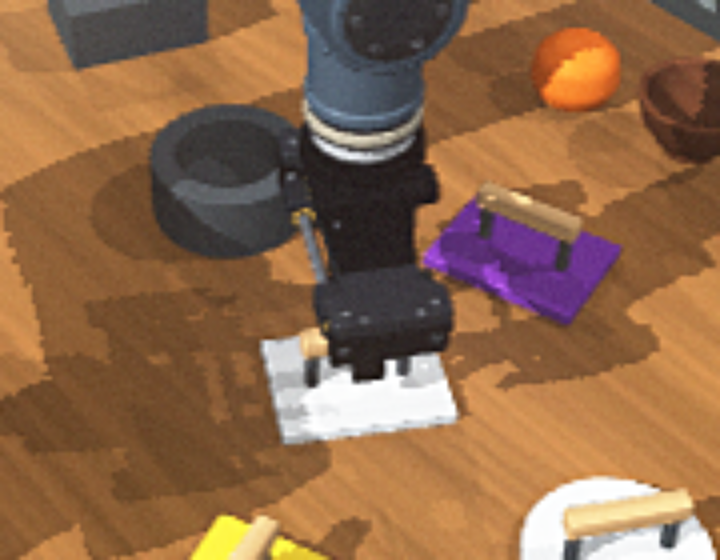

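The gripper straddles the bar with the purple and round covers well clear. I'll finish the descent and close.

apply_moves(
  steps="0 0.3 -0.1 0 0.1 0.2 60;0 0.1 0 0 0 0 60;0 0 0 0 0 0 40;0 0 0 0 0 0 30;0 0 0 0 0 0 25",
  force=35,
)

```text
clock: 3.43
tcp_pos: [0.463, -0.1036, 0.0306]
ee_rot: [-1.568, -0.007, -0.51]
contact_force: [-0.9, 0.0, -0.2]
opening: 0.547
```

apply_moves(
  steps="0 0 0 0 0 0 10;0 0 0 0 0 0 5;0 0 0 0 0 0 5;0 0 0 0 0 0 5;0 0 0 0 0 0 5",
)

```text
clock: 3.85
tcp_pos: [0.4636, -0.1037, 0.0326]
ee_rot: [-1.568, -0.01, -0.509]
contact_force: [0.5, 0.1, -2.3]
opening: 0.183
```

```bash
python3 - <<'E'
from h import *
import cv2
d=ctrl.snapshot('side');cv2.imwrite('pics/s4.png',cv2.resize(d['frame'][130:270,180:360],None,fx=4,fy=4))
rem(.459,-.102,.029,-29.5)
E
```

```text
t 3.9 pos [ 0.4636 -0.1037  0.0326] rpy deg [-89.82  -0.59 -29.16] F [-0.1 -0.1  1.6] open 15.5
shift units [-0.12  0.09 -0.02] turn units [-0.04  0.07  0.12] norm mm 6.1
```

View pics/s4.png

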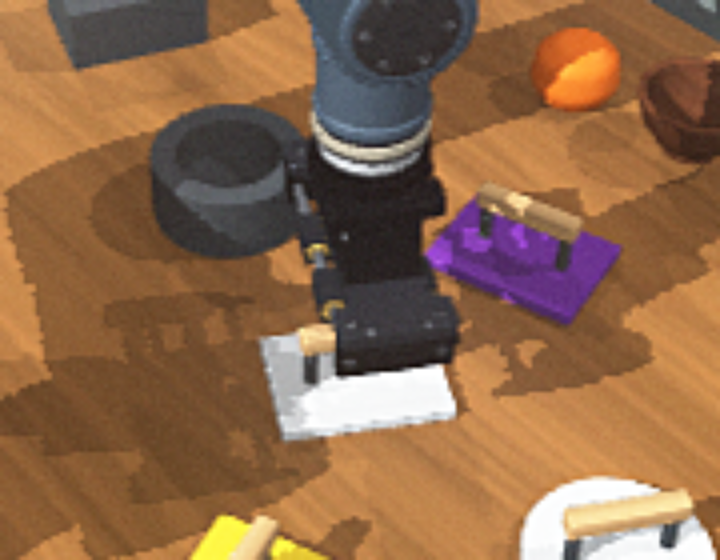

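Gripped: opening 16 mm, about 4 mm off the bar's middle. Lifting.

apply_moves(
  steps="0 -0.2 0 0 0 0 5;0 -0.4 0 0 0 0 5;0 -0.6 0 0 0 0 5;0 -0.8 0 0 0 0 5;0 -0.8 0 0 0 0 5",
  force=50,
)

```text
clock: 4.32
tcp_pos: [0.4562, -0.1005, 0.1421]
ee_rot: [-1.568, 0.013, -0.51]
contact_force: [1.5, -1.0, -3.3]
opening: 0.18
```

apply_moves(
  steps="0 -0.8 0 0 0 0 5;0 -0.6 0 0 0 0 5;0 -0.4 0 0 0 0 5;0 -0.2 0 0 0 0 5;0 0 0 0 0 0 5",
)

```text
clock: 4.73
tcp_pos: [0.4563, -0.1002, 0.233]
ee_rot: [-1.567, 0.005, -0.51]
contact_force: [-0.0, 0.3, -2.9]
opening: 0.182
```

```bash
python3 - <<'E'
from h import *
import cv2
d=ctrl.snapshot('side');cv2.imwrite('pics/s5.png',cv2.resize(d['frame'][80:270,180:360],None,fx=3,fy=3))
d=ctrl.snapshot('wrist');cv2.imwrite('pics/w5.png',d['frame'])
rem(.586,.3416,.2,-18.2)
E
```

```text
t 4.83 pos [ 0.4554 -0.0998  0.2311] rpy deg [-89.81   0.49 -29.22] F [-0.7  0.4 -3.4] open 15.5
shift units [-2.53  0.84 11.22] turn units [-0.05 -2.2  -0.09] norm mm 461.4
```

View pics/s5.png

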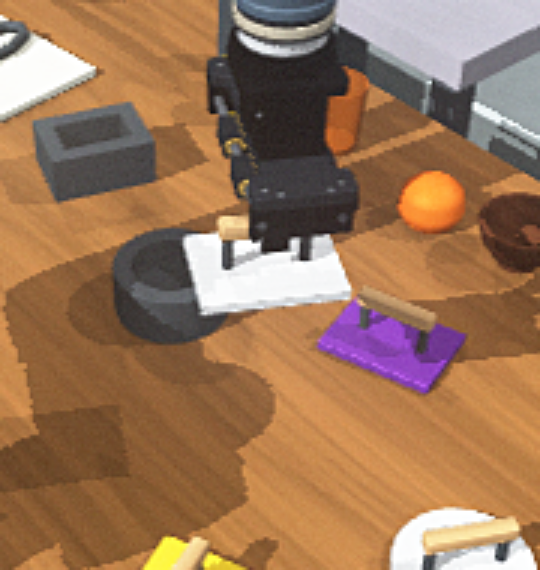

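View pics/w5.png

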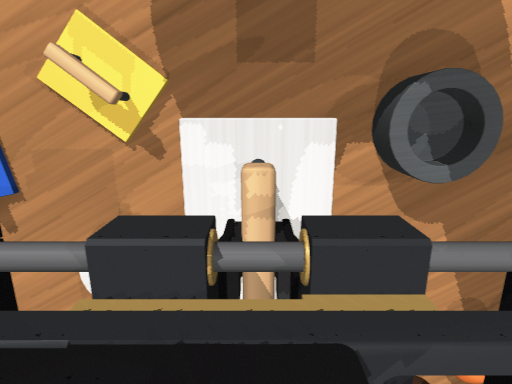

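Held level. Carrying it across, well above the round mould.

apply_moves(
  steps="0 0 0.3 0 0 0 5;-0.1 0 0.5 0 0 0 5;-0.2 0 0.7 0 0 0 5;-0.2 0 0.8 0 0 0 5;-0.2 0 0.8 0 0 0 5",
)

```text
clock: 5.25
tcp_pos: [0.4874, 0.0213, 0.2249]
ee_rot: [-1.574, 0.022, -0.522]
contact_force: [1.5, -0.6, -3.4]
opening: 0.176
```

apply_moves(
  steps="-0.2 0 0.8 0 -0.3 0 5;-0.2 0 0.8 0 -0.4 0 5;-0.2 0 0.8 0 -0.4 0 5;-0.2 0 0.8 0 -0.4 0 5;-0.2 0 0.8 0 -0.3 0 5",
)

```text
clock: 5.67
tcp_pos: [0.5173, 0.1895, 0.2159]
ee_rot: [-1.578, 0.041, -0.36]
contact_force: [0.7, -0.4, -3.6]
opening: 0.183
```

```bash
python3 - <<'E'
from h import *
rem(.586,.3416,.2,-18.2)
E
```

```text
t 5.67 pos [0.5173 0.1895 0.2159] rpy deg [-90.4    2.34 -20.64] F [ 0.7 -0.4 -3.6] open 16.0
shift units [0.28 0.36 4.17] turn units [ 0.07 -0.49 -0.47] norm mm 167.6
```

apply_moves(
  steps="0 0 0.8 0 -0.1 -0.2 5;0 0 0.8 0 -0.1 -0.1 5;0.1 0 0.7 0 -0.1 -0.1 5;0.1 0 0.6 0 -0.1 0 5;0.1 0 0.4 0 0 0 5",
)

```text
clock: 6.08
tcp_pos: [0.5655, 0.3194, 0.2018]
ee_rot: [-1.589, 0.026, -0.317]
contact_force: [-0.1, -0.6, -2.4]
opening: 0.181
```

apply_moves(
  steps="0 0.1 0.3 0 0 0 5;0 0.1 0.2 0 0 0 5;0 0 0.1 0 0 0 5;0 0 0 0 0 0 5;0 0 0 0 0 0 5",
)

```text
clock: 6.5
tcp_pos: [0.5688, 0.3443, 0.1829]
ee_rot: [-1.599, 0.038, -0.314]
contact_force: [-0.1, -0.8, -4.2]
opening: 0.179
```

```bash
python3 - <<'E'
from h import *
import cv2
c=cams();w=ctrl.snapshot('wrist')
cv2.imwrite('pics/a6.png',np.hstack([cv2.resize(c['scene']['frame'][80:200,310:440],None,fx=3,fy=3),cv2.resize(c['side']['frame'][40:160,140:270],None,fx=3,fy=3)]))
cv2.imwrite('pics/w6.png',w['frame'])
rem(.586,.3416,.2,-18.2)
E
```

```text
t 6.65 pos [0.5695 0.3442 0.1841] rpy deg [-91.53   2.08 -18.05] F [ 0.6 -0.9 -2.9] open 15.5
shift units [ 0.4  -0.41  0.06] turn units [ 0.31  0.03 -0.42] norm mm 23.1
```

View pics/a6.png

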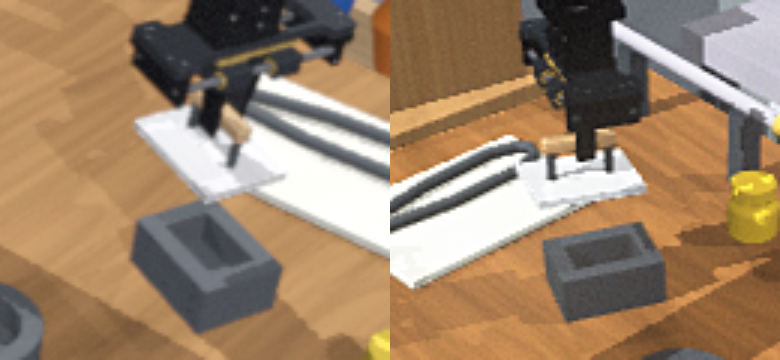

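View pics/w6.png

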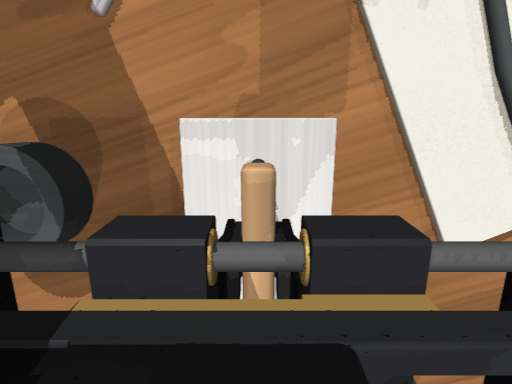

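apply_moves(
  steps="0.2 0.2 0 0.3 0 -0.4 5;0.2 0.4 0 0 0 0 5;0.1 0.4 0 0.1 0 -0.1 5;0 0.2 0 0 0 0 5;0 0 0 0 0 0 5",
)

```text
clock: 7.07
tcp_pos: [0.5913, 0.3349, 0.1367]
ee_rot: [-1.559, -0.012, -0.319]
contact_force: [0.8, -0.2, -2.7]
opening: 0.176
```

```bash
cat > look.py <<'E'
from h import *
import cv2,sys
t=sys.argv[1];c=cams()
def crop(n,x,y,w,h,k):
    im=cv2.resize(c[n]['frame'][y:y+h,x:x+w],None,fx=k,fy=k,interpolation=cv2.INTER_CUBIC)
    for i in range(0,w,10):
        cv2.putText(im,str(x+i),(i*k,10),0,.35,(0,0,255),1);cv2.line(im,(i*k,0),(i*k,5),(0,0,255),1)
    for i in range(0,h,10):
        cv2.putText(im,str(y+i),(0,i*k+10),0,.35,(0,0,255),1);cv2.line(im,(0,i*k),(5,i*k),(0,0,255),1)
    return im
cv2.imwrite(f'pics/{t}.png',np.hstack([crop('scene',345,110,66,85,6),crop('side',178,75,66,85,6)]))
rem(.586,.3416,.0876,-18.2)
E
python3 look.py l1
```

```text
t 7.17 pos [0.5919 0.3355 0.1381] rpy deg [-89.27  -0.77 -18.23] F [ 0.3  1.2 -3.4] open 15.5
shift units [-0.21  1.26  0.08] turn units [-0.15 -0.01  0.15] norm mm 51.2
```

View pics/l1.png

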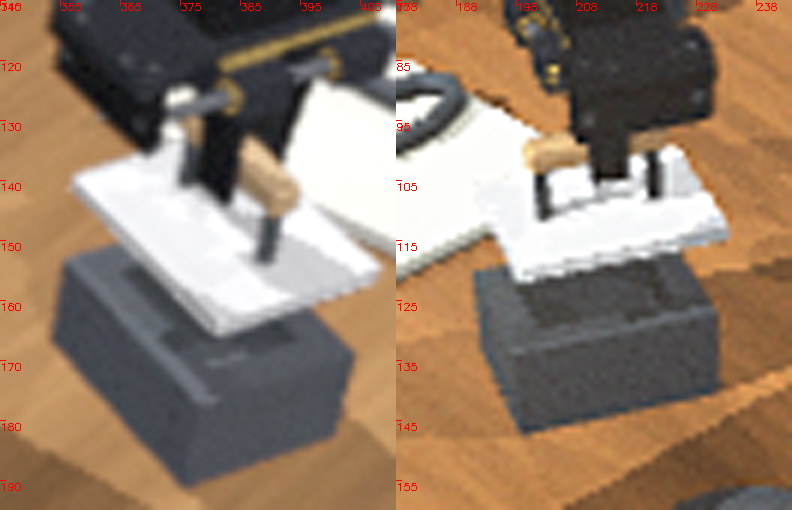

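```bash
python3 - <<'E'
from h import *
c=cams();S,D=c["scene"],c["side"]
A=np.array
p=[tri((S,D),(A(a),A(b))) for a,b in [((408.5,154.2),(233,113)),((381.3,163.7),(198.3,120.0))]]
for q in p: print(q[0].round(4),q[1].round(2))
m=[A([.6557,.3643,.0545]),A([.6284,.2822,.0545])]
e1,e2=p[0][0]-m[0],p[1][0]-m[1];print("off",e1.round(4),e2.round(4))
v=p[0][0]-p[1][0];print("yaw",np.degrees(np.arctan2(v[1],v[0]))-90)
# 5-corner rect fit with level plate
o=[(408.5,154.2),(381.3,163.7),(356.7,140)]
ss=[(233,113),(198.3,120.0),(225.7,99.7)]
def f(q):
    a=q[2];R=A([[np.cos(a),-np.sin(a)],[np.sin(a),np.cos(a)]]);C=A([[.06,.045],[.06,-.045],[-.06,-.045],[-.06,.045]])@R.T+q[:2]
    C=np.c_[C,np.full(4,q[3])]
    return np.r_[(proj(S,C[[0,1,2]])-o).ravel(),(proj(D,C[[0,1,3]])-ss).ravel()]
r=least_squares(f,[.586,.34,-.32,.1]);print("plate",r.x.round(4),np.degrees(r.x[2]),r.fun.round(1))
ms=[(404,169),(379,177.3),(356,153.5),(380,145.8)];md=[(231.5,127),(198,134.3),(191,120.5),(223.5,114.5)]
def g(q):
    a=q[2];R=A([[np.cos(a),-np.sin(a)],[np.sin(a),np.cos(a)]]);C=A([[.06,.045],[.06,-.045],[-.06,-.045],[-.06,.045]])@R.T+q[:2]
    C=np.c_[C,np.full(4,q[3])]
    return np.r_[(proj(S,C)-ms).ravel(),(proj(D,C)-md).ravel()]
r=least_squares(g,[.586,.34,-.32,.05]);print("mould",r.x.round(4),np.degrees(r.x[2]),r.fun.round(1))
rem(.586,.3416,.0876,-18.2)
E
```

```text
[0.6636 0.3438 0.1   ] 6.29
[0.5734 0.3846 0.031 ] 4.19
off [ 0.0079 -0.0205  0.0455] [-0.055   0.1024 -0.0235]
yaw -114.33899849699168
plate [ 0.5975  0.3591 -1.0924  0.0933] -62.58929912429147 [ -6.9  12.2 -11.9  -4.2  20.   -5.1  -1.3  -4.9  21.9   1.5 -24.9   1.2]
mould [ 0.5859  0.3475 -0.8832  0.0504] -50.6029671399382 [ -6.5   7.1 -13.5  -3.8   8.6  -6.2  14.7   3.8  -1.5  -8.   25.9  -0.7
  -1.5   9.  -26.5   0.8]
t 7.27 pos [0.5926 0.3363 0.1394] rpy deg [-89.16  -0.9  -18.19] F [ 0.2 -0.  -3.1] open 15.5
shift units [-0.22  1.29  0.06] turn units [-0.17  0.    0.18] norm mm 52.5
```

```bash
cat > fit.py <<'E'
from h import *
A=np.array
C0=A([[-.06,-.045],[-.06,.045],[.06,.045],[.06,-.045]]) # nearL, farL, far, front
def fit(S,D,o,ss,z0,rp=False):
    # o, ss: dict idx->px ; returns x,y,yaw,z(,roll,pitch)
    def f(q):
        R=Ro.from_euler('xyz',[q[4] if rp else 0,q[5] if rp else 0,q[2]])
        C=R.apply(np.c_[C0,np.zeros(4)])+[q[0],q[1],q[3]]
        return np.concatenate([proj(S,C[i])[0]-u for i,u in o.items()]+[proj(D,C[i])[0]-u for i,u in ss.items()])
    r=least_squares(f,[.586,.34,-.32,z0]+([0,0] if rp else []))
    print(r.x[:2].round(4),"yaw",np.degrees(r.x[2]).round(1),"z",r.x[3].round(4),"tilt deg",np.degrees(r.x[4:]).round(1),"res",r.fun.round(1));return r.x
M=lambda S,D:fit(S,D,{0:(356,153.5),1:(380,145.8),2:(404,169),3:(379,177.3)},{0:(198,134.3),1:(191,120.5),2:(223.5,114.5),3:(231.5,127)},.055)
E
python3 - <<'E'
from fit import *
c=cams();S,D=c["scene"],c["side"]
M(S,D)
o={2:(408.5,154.2),3:(381.3,163.7),0:(356.7,140)};s={2:(225.7,99.7),3:(233,113.3),0:(198.3,120.3)}
fit(S,D,o,s,.1);fit(S,D,o,s,.1,True)
rem(.586,.3416,.0876,-18.2)
E
```

```text
[0.586  0.3418] yaw -18.2 z 0.0546 tilt deg [] res [-0.7 -0.1  0.4 -0.5  0.7 -0.  -0.4  0.7 -0.2  0.3 -0.4  0.  -0.1 -0.7
  0.4  0.3]
[0.5887 0.334 ] yaw -18.2 z 0.1134 tilt deg [] res [-0.4  0.7 -0.1  0.3  0.3 -0.6 -0.9  0.   0.6 -0.3  0.1 -0.1]
[0.589  0.3341] yaw -19.0 z 0.1133 tilt deg [ 1.2 -1.1] res [-0.3  0.4 -0.3  0.2  0.5 -0.2 -0.7 -0.4  0.5 -0.3 -0.   0.3]
t 7.37 pos [0.5926 0.3365 0.1398] rpy deg [-89.13  -0.94 -18.17] F [ 0.3  0.4 -2.7] open 15.3
shift units [-0.22  1.3   0.05] turn units [-0.17  0.01  0.19] norm mm 52.9
```

Plate to mould: −5 mm along tool x, +6.5 mm along z, 49 mm down, and a tilt of about 1.2° to take out. Going down to about 14 mm above the rim.

apply_moves(
  steps="-0.1 0.1 0.1 -0.2 0 0.2 5;-0.1 0.3 0.1 0 0 0 5;0 0.3 0 0 0 0 5;0 0.2 0 0 0 0 5;0 0 0 0 0 0 5",
)

```text
clock: 7.78
tcp_pos: [0.5884, 0.3484, 0.104]
ee_rot: [-1.57, -0.003, -0.316]
contact_force: [-1.6, 0.4, -3.8]
opening: 0.18
```

```bash
python3 look.py l2
```

```text
t 7.88 pos [0.5892 0.3485 0.1053] rpy deg [-89.87  -0.28 -18.1 ] F [ 0.7  0.5 -3.9] open 15.5
shift units [-0.02  0.44 -0.19] turn units [-0.03  0.02  0.06] norm mm 19.3
```

View pics/l2.png

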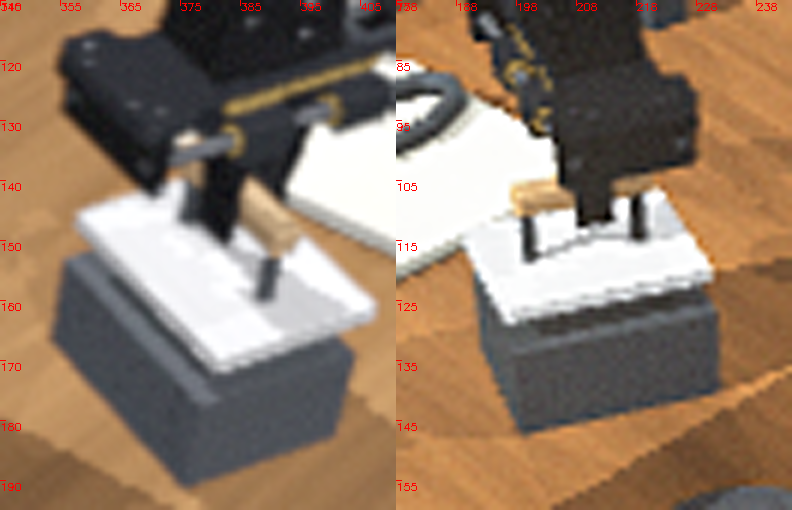

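```bash
python3 - <<'E'
from fit import *
c=cams();S,D=c["scene"],c["side"]
o={2:(407.7,160),3:(381.3,170.5),0:(358,146.3)};s={2:(222.7,106),3:(230.7,119.3),0:(197,127.2),1:(189.7,114.5)}
x=fit(S,D,o,s,.08);fit(S,D,o,s,.1,True)
d=np.array([.586,.3418])-x[:2];a=np.radians(-18.2)
print("tool x,z units",(d@[np.cos(a),np.sin(a)]/.04).round(2),(d@[-np.sin(a),np.cos(a)]/.04).round(2),"down",(x[3]-.0646)/.04)
rem(.586,.3416,.0876,-18.2)
E
```

```text
[0.5865 0.3455] yaw -17.0 z 0.0821 tilt deg [] res [ 0.   0.9  0.5 -0.2 -0.7 -0.2 -0.5  0.4  0.6  0.3  0.  -0.  -0.5 -1.1]
[0.5869 0.3459] yaw -18.1 z 0.0816 tilt deg [ 0.1 -2. ] res [ 0.2  0.7  0.3 -0.7 -0.5  0.2 -0.2  0.   0.4  0.  -0.2  0.5 -0.2 -0.7]
tool x,z units 0.02 -0.09 down 0.43686610555651145
t 7.98 pos [0.5903 0.3488 0.1067] rpy deg [-89.77  -0.4  -18.11] F [-0.1  0.6 -3. ] open 15.5
shift units [-0.05  0.48 -0.21] turn units [-0.05  0.02  0.08] norm mm 20.8
```

apply_moves(
  steps="0 0.1 -0.1 -0.1 0 0.1 5;0 0.1 0 0 0 0 5;0 0.1 0 0 0 0 5;0 0.1 0 0 0 0 5;0 0.05 0 0 0 0 5",
)

```text
clock: 8.4
tcp_pos: [0.5911, 0.3444, 0.0896]
ee_rot: [-1.573, -0.002, -0.317]
contact_force: [0.6, -0.0, -3.1]
opening: 0.183
```

```bash
python3 look.py l3
```

```text
t 8.5 pos [0.5908 0.3444 0.0895] rpy deg [-9.016e+01 -6.000e-02 -1.816e+01] F [ 0.3 -0.  -3.1] open 15.4
shift units [-0.09  0.05 -0.1 ] turn units [0.03 0.01 0.01] norm mm 5.9
```

View pics/l3.png

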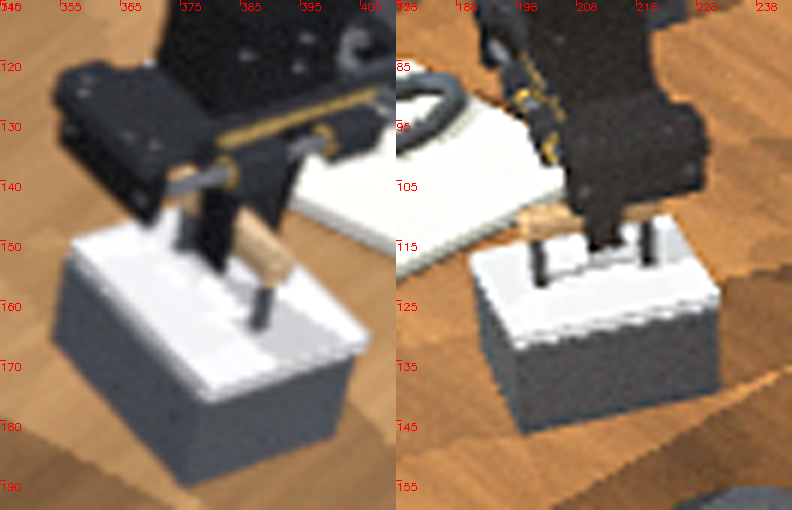

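```bash
python3 - <<'E'
from fit import *
c=cams();S,D=c["scene"],c["side"]
o={2:(406.5,166.0),3:(379.7,174.5),0:(356.7,150.3)};s={2:(224.7,110.8),3:(232,124),0:(198.3,131.4),1:(190.3,118)}
x=fit(S,D,o,s,.08);fit(S,D,o,s,.1,True)
d=np.array([.586,.3418])-x[:2];a=np.radians(-18.2)
print("tool x,z units",(d@[np.cos(a),np.sin(a)]/.04).round(2),(d@[-np.sin(a),np.cos(a)]/.04).round(2),"down",(x[3]-.0646)/.04)
E
```

```text
[0.588 0.342] yaw -18.5 z 0.0668 tilt deg [] res [-0.4  0.2  0.1  0.6 -0.2  0.2 -0.9 -0.1  0.2  0.  -0.4 -0.2  0.5 -0.8]
[0.5882 0.3421] yaw -19.0 z 0.0664 tilt deg [-1.  -1.2] res [-0.3  0.3  0.1  0.1 -0.1  0.3 -0.7 -0.1  0.2 -0.3 -0.5 -0.1  0.7 -0.3]
tool x,z units -0.05 -0.02 down 0.05520420016033034
```

Centred to about 2 mm and roughly 2 mm above the rim. Lowering gently to contact.

apply_moves(
  steps="-0.05 0.03 0 0 0 0 5;0 0.03 0 0 0 0 5;0 0.03 0 0 0 0 5",
)

```text
clock: 8.85
tcp_pos: [0.5897, 0.3456, 0.0877]
ee_rot: [-1.572, -0.003, -0.317]
contact_force: [-2.4, -1.3, 6.0]
opening: 0.181
```

```bash
python3 -c "
from h import *
rem(.586,.3416,.0876,-18.2)"
```

```text
t 8.85 pos [0.5897 0.3456 0.0877] rpy deg [-90.06  -0.2  -18.14] F [-2.4 -1.3  6. ] open 15.7
shift units [-0.06  0.   -0.12] turn units [0.01 0.01 0.04] norm mm 5.5
```

The force rose from −3 to +6 N, so the plate is in contact. Releasing slowly.

apply_moves(
  steps="0 0.02 0 0 0 0 5;0 0 0 0 0 0 5;0 0 0 0 0 0 18",
  force=15,
)

```text
clock: 9.1
tcp_pos: [0.5902, 0.346, 0.0882]
ee_rot: [-1.571, -0.005, -0.316]
contact_force: [-0.4, 0.1, 0.1]
opening: 0.193
```

apply_moves(
  steps="0 0 0 0 0 0 30;0 0 0 0 0 0 40;0 0 0 0 0 0 50;0 0 0 0 0 0 50;0 0 0 0 0 0 50",
)

```text
clock: 9.52
tcp_pos: [0.5922, 0.3468, 0.0898]
ee_rot: [-1.567, -0.009, -0.316]
contact_force: [-0.7, -0.4, -0.6]
opening: 0.497
```

```bash
python3 look.py l4
```

```text
t 9.62 pos [0.5921 0.3468 0.0897] rpy deg [-89.8   -0.5  -18.13] F [-0.1  1.   0.1] open 47.2
shift units [-0.11  0.05 -0.17] turn units [-0.04  0.01  0.1 ] norm mm 8.3
```

View pics/l4.png

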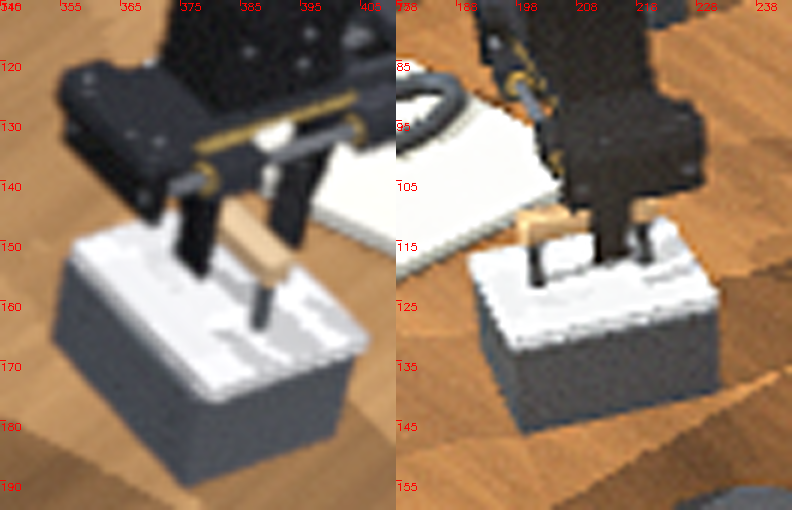

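Released and lying flush. Retracting straight up.

apply_moves(
  steps="0 -0.2 0 0 0 0 60;0 -0.4 0 0 0 0 60;0 -0.6 0 0 0 0 60;0 -0.8 0 0 0 0 60;0 -0.8 0 0 0 0 60",
)

```text
clock: 10.03
tcp_pos: [0.5856, 0.3444, 0.1972]
ee_rot: [-1.581, 0.007, -0.317]
contact_force: [1.5, 0.7, -0.5]
opening: 0.688
```

apply_moves(
  steps="0 -0.8 0 0 0 0 60;0 -0.6 0 0 0 0 60;-0.5 -0.3 0 0 0 0 60;-0.5 0 0 0 0 0 60;0 0 0 0 0 0 60",
)

```text
clock: 10.45
tcp_pos: [0.552, 0.3587, 0.282]
ee_rot: [-1.567, -0.008, -0.319]
contact_force: [-1.3, -0.6, 0.8]
opening: 0.689
```

```bash
python3 look.py l5; python3 - <<'E'
from h import *
import cv2
w=ctrl.snapshot('wrist');cv2.imwrite('pics/w7.png',w['frame'])
cv2.imwrite('pics/sc7.png',ctrl.snapshot('scene')['frame'])
E
```

```text
t 10.55 pos [0.555  0.3578 0.2814] rpy deg [-89.77  -0.64 -18.32] F [ 0.  -0.1  0.7] open 59.8
shift units [ 0.81  4.85 -0.16] turn units [-0.05 -0.02  0.13] norm mm 196.9
```

View pics/l5.png

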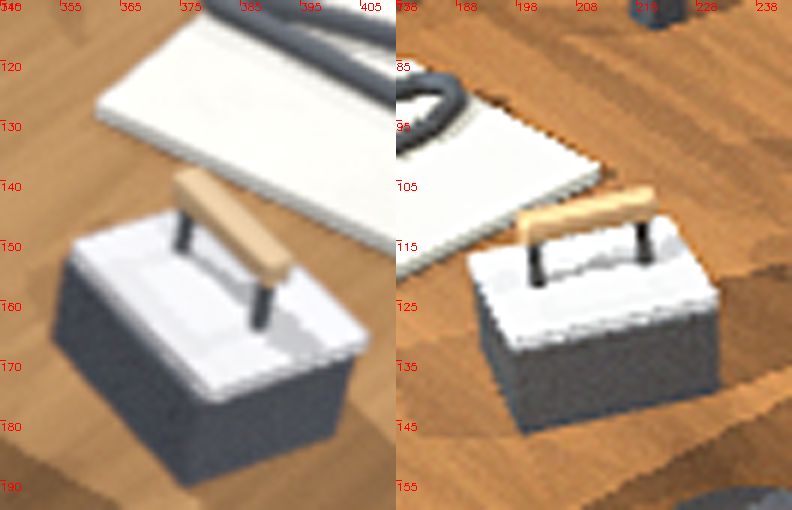

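View pics/sc7.png

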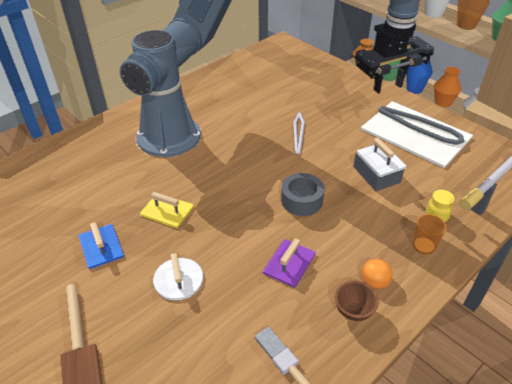

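The cover lies flush on the mould, overhanging by no more than about 2 mm. The gripper is clear, and the round cover is unmoved at (178,279).

```bash
python3 - <<'E'
from fit import *
c=cams()
fit(c["scene"],c["side"],{2:(406.5,165.8),3:(379.7,174.8),0:(356.7,150.3)},{2:(224.3,111),3:(231.7,124.3),0:(198.3,131.7),1:(190.3,118)},.065)
print(ctrl.close_job())
E
```

```text
[0.5876 0.3426] yaw -18.4 z 0.0659 tilt deg [] res [-0.4  0.4  0.2  0.4 -0.2  0.3 -0.7 -0.2  0.3 -0.1 -0.6 -0.3  0.3 -0.6]
the job is handed in; nothing more can be done
None
```

I picked up the rectangular cover by its handle, lowered it onto the rectangular mould until I felt light contact, let go and lifted clear. I handed the job in at about 10.7 s.

- **Position:** The last two-view fit put the plate at (0.5876, 0.3426), yaw −18.4°. The mould was measured at (0.586, 0.3418), yaw −18.2°. That is about 2 mm and 0.2° off.
- **Height:** The plate's top read 0.066 m against an expected 0.065 m, so it is resting on the rim.
- **Contact:** The force went from −3 N to +6 N at touchdown.
- **Round cover:** It appears unmoved in the last scene picture.

**Disagreements and limits:**
- Before the grasp, the wrist view differed from the two fixed cameras by about 5 mm on where the cover lay. I used a value in between.
- The grasp ended up about 4 mm off the bar's middle, which I corrected before placing.
- The tilt fits gave 1–2° while the cover was held, which is close to the noise for corners read off by eye. After release I judged flatness by eye and from the level fit only; I did not measure tilt separately.

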